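# Park the sprayed bracket carrier on the drying rail

### The job

The red headlamp brackets on the carrier with the orange grip have just been sprayed. Take the carrier off the spray stand, hook it over the drying rail on the open stretch between the other carrier and the red spring catch, then slide it along the rail to the yellow-marked parking place, until its nose is in under the yellow keeper and the catch has clicked shut behind it, and leave it hanging there. The paint is still soft, so let nothing touch the red brackets, and do not disturb the other carrier, the spray can, the tape roll or the box of clips.

Things in the scene. Friction and masses are not known exactly. Their poses are not given: they have to be found in the camera images.
- carrier_grip (a point): Centre of the orange grip on top of the loose carrier: a block 12 (x) x 28 (y) x 40 (z) mm to pinch from above across x or y. The carrier is a rigid aluminium hook, about 0.4 kg; z up, y along the bar it hangs on. It starts on the spray stand with its axes as the stand's and goes on the rail with its axes as the rail's. The bridge lies 46 to 50 mm below this point.
- carrier_seat (a point): Middle of the bridge's underside (rests on the bar), 50 mm under the grip's centre. Bridge 26 (x) x 80 (y) x 4 mm. A front lip (-x) and a rear lip (+x), 4 mm thick, 80 mm long in y, reach 22 mm below the seat, inner faces 18 mm apart. From the front lip a strap 32 mm wide (y) goes on down to 96 mm below the seat.
- carrier_crossbar (a point): Middle of the carrier's crossbar, 119 mm under the seat: 8 mm round, 110 mm long in y. The front strap bends back to it under the bar's middle (96 to 108 mm below the seat), so the hook is open towards +x under its rear lip: bring it to the rail from the rail's -x side, lifted 25 to 45 mm over its seated height, then lower it.
- carrier_brackets: The two red painted headlamp brackets fixed under the carrier (soft paint: must touch nothing). Origin at the seat point, carrier's axes; they fill x -14 to +19, y -50 to +50, z -168 to -123 mm.
- stand_end (a point): Top middle of the open (+y) end of the spray stand's bar. Bar 12 (x) x 20 (z) mm along the stand's y, top 190 mm above the bench. The carrier hangs 42 to 53 mm to the -y side; the grey 24 mm square post (head 26 x 30 mm, level with the bar's top) stands 145 mm to the -y side. Lifted a few mm, the carrier can be drawn off along +y. Grey foot 90 x 240 mm, 12 mm high.
- open_stretch (a point): Point on top of the drying rail in the middle of the open stretch, where there is room to hook the carrier on. The rail is a fixed dark steel flat bar 12 mm thick (x), 45 mm tall, 0.70 m along its y axis, top 210 mm above the bench, on a 30 mm square post at either end; x points away from the robot. The bay is 200 mm further along +y.
- bay (a point): Parking place, marked by a yellow band 80 mm long, on top of the rail (rail's axes): the seat belongs here. Slide in along +y. Yellow stop face 42 mm to +y (2 mm beyond a carrier parked here). Keeper lip from the stop 14 mm back over the rail, underside 9 mm above its top, then a 12 mm flared lead-in; all below 18 mm above the rail's top. It bars lowering in from above.
- catch (a joint): Angle of the red spring catch on the rail's far (+x) side: 0 closed, grows as the rear lip pushes it out to +x (passes at 0.1 to 0.2; limit 0.5). Arm 58 mm long, 5 to 19 mm below the rail's top, pivot 102 mm and end face 44 mm to the -y side of the bay. Takes some 2 to 6 N along the rail; springs back behind the lip once the carrier is within about 3 mm of the stop.
- other_grip (a point): Centre of the grey grip of the other carrier: same shape, black brackets, hanging loose on the rail at its -y end. Leave it.
- spray_can: Spray can, 66 mm diameter, 188 mm tall, standing on the bench; origin at the centre of its underside. Leave it.
- tape_roll: Roll of brown tape lying flat, 100 mm diameter, 48 mm high; origin at the centre of its underside. Leave it.
- clip_box: Small open cardboard box of clips, 160 x 110 x 90 mm; origin at the centre of its underside. Leave it.
Things that resemble listed ones, but are neither listed nor needed, are in the scene too. What is shaped like the part that bears carrier_grip but blue or brown is not meant.

How it is judged:
On the way:
1. the carrier is hooked over the open stretch of the rail, short of the catch (x of carrier_seat in the frame of bay between -0.006 and 0.006 m and y of carrier_seat in the frame of bay between -0.4 and -0.085 m and z of carrier_seat in the frame of bay between -0.004 and 0.012 m), for 0.1 s.
At the end, for the whole second after the job is handed in: The carrier hangs at rest on the rail in the yellow-marked parking place: seat within 6 mm of the bay point along and across the rail and 3 mm in height, upright and in line within 0.1 rad, its nose under the keeper and the spring catch closed behind it (below 0.04 rad) (x of carrier_seat in the frame of bay between -0.006 and 0.006 m and y of carrier_seat in the frame of bay between -0.006 and 0.005 m and z of carrier_seat in the frame of bay between -0.003 and 0.003 m and angle between the y axis of carrier_seat and the y axis of bay, either way round below 0.1 rad and angle between carrier_seat's own z axis and vertical below 0.1 rad and value of joint catch below 0.04 rad and linear speed of carrier_brackets below 0.02 m/s and angular speed of carrier_brackets below 0.2 rad/s); the robot touches nothing.
It fails at once if something touches the soft painted brackets (contact force between carrier_brackets and anything else above 0.5 N).
It fails at once if the other carrier is pushed along or knocked off (more than 20 mm) (distance of other_grip from where it was at the start of the episode above 0.02 m).
It fails at once if a thing on the bench is moved (more than 30 mm) (distance of any of spray_can, tape_roll, clip_box from where it was at the start of the episode above 0.03 m).
It also fails if it takes over 56 s, if anything falls off the work surface, if the arm or the gripper's body presses on something with over 40 N, if the wrist force passes 120 N, or if a joint passes its speed limit or range.

### The arm

A 7-joint arm with a two-finger parallel gripper is mounted at the origin on the work surface. World frame = base frame: x ahead of the robot, y to its left, z up, the work surface at z = 0. Lengths are in m, angles in rad, forces in N, time in s.
With the tool pointing down it reaches from about 0.35 to 0.9 m from the base axis. Payload 8.1 kg.
Tool frame: the origin (TCP) lies midway between the tips of the shut fingers; the grasp point (between the pads) lies 19 mm behind it; z points along the fingers, y is the direction in which the jaws open and shut (so a half turn about z gives the same grasp; the last joint's range is limited). The gripper opens to 92 mm and grips with 3 to 60 N. Pads are 19 mm wide; open, the fingers measure 130 mm over their backs; the gripper's body (75 mm by 190 mm) begins 47 mm behind the grasp point.
Start: joints at [1.022, 0.434, 0.025, 1.573, -0.012, 1.134, -0.075], TCP at [0.269, -0.564, 0.195] pointing down, gripper open.
Joint ranges: [-2.62, 2.62], [-0.44, 2.09], [-1.27, 1.32], [0.08, 2.57], [-1.32, 4.46], [0.12, 2], [-2.74, 2.74]. Speed limits (rad/s): [2.22, 2.22, 3.01, 3.01, 3.14, 3.14, 3.14].

### API

Orientations are given as a 3x3 rotation matrix whose columns are the frame's x, y, z axes.
In Python, from plant import get_state, camera, sign_off gives the robot as it stands.
- The arm moves only by the tool send_rows, never from a script. Its argument "moves" is one flat list of numbers, 5 for each row, row after row: the opening, from 0 (shut) to 1 (fully open), then the shift along the world's x, y, z each as a share of 0.2 m, from -1 to 1, then the turn about the world's z as a share of 60 degrees, from -1 to 1. In form: [fingers, dx, dy, dz, roll, fingers, dx, dy, dz, roll, ...]. A call has 1 to 8 rows; each row shifts and turns the pose as measured when the row begins; what a row does not reach is not made up. A row lasts 1/8 s, in which the tool goes at most 62.5 mm and 10.7 degrees, less where a joint would pass 70% of its speed; a pose out of reach is approached as far as the arm can. A call with a number of a shift or a turn outside -1 to 1 is refused whole. A call with a gripper value outside its range is refused whole. The fingers move at their own pace and stop on an object; the grip force is fixed at half the most. Time passes only in rows, so rows that do not move let the fingers close. It gives the time, the measured TCP pose, the force and the opening at its end, in the units of the state.
- get_state(): the state, without advancing time (a new reading comes with each control period).
- camera(name): name is "scene" or "top" or "wrist"; returns a dict with "frame" (400x640x3 uint8, red, green, blue), "range_z" (400x640 float32, m along the optical axis (not along the pixel's ray), 0 where there is no reading), "mtx" (3x3 intrinsics, pixels), "k1" (the pictures are not rectified: a ray, as slopes to the right and down, at radius r is drawn at 1 + k1 r^2 times it, then the intrinsics apply), "camera_from_world" (4x4, takes a point from world to camera coordinates); the wrist camera has in their place "tool_from_camera" (4x4, takes a point from camera to tool coordinates, whose origin is the TCP and whose axes are the flange's). Camera axes: x right, y down, z forward; pixel columns grow to the right and rows downward; lengths in m; the calibration is good to about 2 mm. A picture is of the moment at which its call begins: read the wrist's pose just before it.
- sign_off(): hands the job in, once; it reports no verdict.
The state is a dict: "clock": time; "joints": joint angles; "joint_vel": joint speeds; "joint_torque": joint torques, N m; "tcp_pos": TCP position; "tcp_rot": TCP orientation; "wrist_force": force on the tool from outside, world axes, zero at the start; "wrist_torque": the same for the moment, N m; "width": opening from 0.0 (shut) to 1.0 (fully open).
Only numpy, scipy, OpenCV 4.12 (cv2) and the standard library are available. Lean on these libraries where they do the work, as an engineer would, in place of code of your own. Each camera call takes 0.05 s, during which the arm holds its last target.

## Working session

There is one attempt and no reset: what is moved stays moved. The work goes in short steps, Python scripts to look and compute and a tool call to move; the robot and the scene stay as the last step left them, time stands still between calls to the robot, and variables do not carry over. Pictures are saved under pics/ and viewed, and the job is handed in when it is done.

Besides the shell and the picture viewer there is one more tool, called after "Call:" as name(argument=value, ...) on one line, values as JSON. send_rows: Moves the arm, as the interface text tells. Its arguments: {"type":"object","properties":{"moves":{"type":"array","items":{"type":"number"}}},"required":["moves"]}

```bash
mkdir -p pics
cat > h.py <<'E'
import numpy as np,cv2
from plant import get_state,camera,sign_off
def save(c,n): cv2.imwrite(f'pics/{n}.png',c['frame'][:,:,::-1])
def pts(c,st=None):
    K=c['mtx'];h,w=c['range_z'].shape
    u,v=np.meshgrid(np.arange(w),np.arange(h))
    xd=(u-K[0,2])/K[0,0];yd=(v-K[1,2])/K[1,1]
    x,y=xd.copy(),yd.copy()
    for _ in range(8):
        r=x*x+y*y;x=xd/(1+c['k1']*r);y=yd/(1+c['k1']*r)
    z=c['range_z'];P=np.stack([x*z,y*z,z],-1)
    if 'camera_from_world' in c:
        T=np.linalg.inv(c['camera_from_world'])
    else:
        W=np.eye(4);W[:3,:3]=st['tcp_rot'];W[:3,3]=st['tcp_pos'];T=W@c['tool_from_camera']
    Q=P@T[:3,:3].T+T[:3,3]
    Q[z<=0]=np.nan
    return Q
E
python3 - <<'E'
from h import *
s=get_state();print({k:np.round(v,3).tolist() for k,v in s.items()})
for n in ['scene','top','wrist']:
    c=camera(n);save(c,n+'0');print(n,c['mtx'].tolist(),c['k1'],(c['range_z']>0).mean(),c.get('camera_from_world'))
E
```

```text
{'clock': 0.0, 'joints': [1.022, 0.435, 0.025, 1.574, -0.012, 1.134, -0.075], 'joint_vel': [-0.001, -0.001, 0.001, 0.001, 0.003, -0.001, 0.001], 'joint_torque': [0.001, -66.784, 0.986, -31.446, -0.061, 0.043, 0.0], 'tcp_pos': [0.269, -0.563, 0.194], 'tcp_rot': [[0.902, 0.431, -0.001], [0.431, -0.902, 0.001], [-0.0, -0.002, -1.0]], 'wrist_force': [0.583, 0.096, -0.051], 'wrist_torque': [-0.052, -0.032, -0.021], 'width': 0.998}
scene [[388.6418146221334, 0.0, 323.05086153197135], [0.0, 388.6418146221334, 201.7118326753395], [0.0, 0.0, 1.0]] -0.044766811593553 0.9961875 [[ 4.57299338e-01  8.89312646e-01 -5.77181238e-04 -2.88936002e-01]
 [ 7.25337343e-01 -3.73355875e-01 -5.78352080e-01 -2.23149718e-01]
 [-5.14551313e-01  2.64061372e-01 -8.15787067e-01  1.76919964e+00]
 [ 0.00000000e+00  0.00000000e+00  0.00000000e+00  1.00000000e+00]]
top [[460.1046711134289, 0.0, 323.80381068507995], [0.0, 460.1046711134289, 196.46418036247357], [0.0, 0.0, 1.0]] -0.08190508480232125 0.99596484375 [[-1.17620771e-02 -9.99929250e-01 -1.77439585e-03  5.86087908e-02]
 [-9.91277257e-01  1.18932198e-02 -1.31255293e-01  4.82090868e-01]
 [ 1.31267110e-01  2.15083371e-04 -9.91347013e-01  1.84252184e+00]
 [ 0.00000000e+00  0.00000000e+00  0.00000000e+00  1.00000000e+00]]
wrist [[290.46501958036947, 0.0, 319.03920900408065], [0.0, 290.46501958036947, 197.31200900520585], [0.0, 0.0, 1.0]] -0.04948453355479849 0.996125 None
```

View pics/scene0.png

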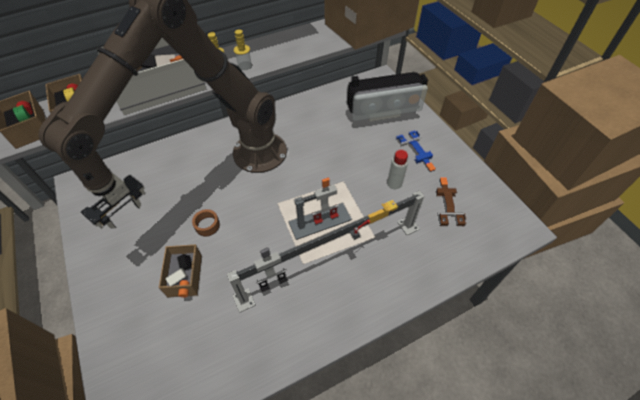

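View pics/top0.png

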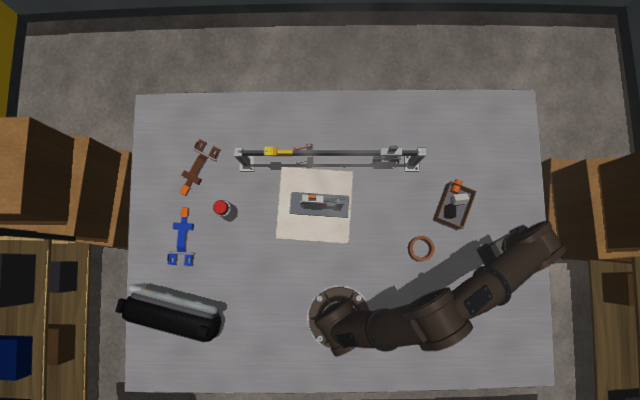

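View pics/wrist0.png

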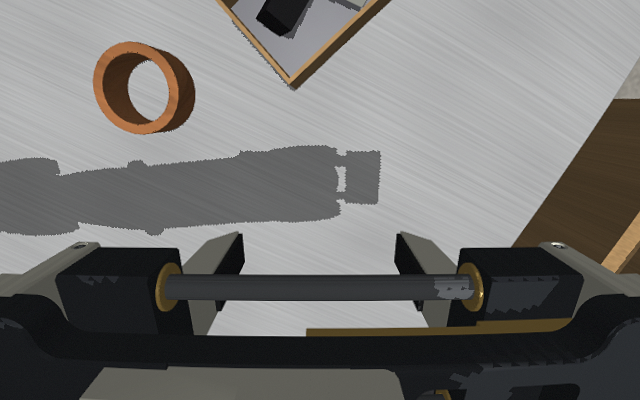

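Top view: stand at about (320,205) with the orange grip at (313,197); rail along row 153, with the other carrier at (392,152), the catch at (308,147) and the yellow bay at (275,152). Next, measure with depth.

Run:
```python
from h import *
out=[]
for n,(a,b,c0,d) in [('top',(130,250,220,440)),('scene',(160,320,210,440))]:
    c=camera(n);Q=pts(c);f=c['frame'].astype(int)
    cv2.imwrite(f'pics/z_{n}.png',cv2.resize(c['frame'][a:b,c0:d,::-1],None,fx=3.4,fy=3.4,interpolation=cv2.INTER_CUBIC))
    hsv=cv2.cvtColor(c['frame'],cv2.COLOR_RGB2HSV)
    for nm,lo,hi in [('orange',(5,150,120),(15,255,255)),('yellow',(20,150,100),(32,255,255)),('red',(0,150,60),(4,255,255))]:
        m=cv2.inRange(hsv,lo,hi);k,l,st,ce=cv2.connectedComponentsWithStats(m)
        for i in range(1,k):
            if st[i,4]>=12:
                p=Q[l==i];print(n,nm,st[i].tolist(),'min',np.nanmin(p,0).round(3),'med',np.nanmedian(p,0).round(3),'max',np.nanmax(p,0).round(3))
    # heights
    sel=(abs(Q[...,2]-.21)<.008)&(Q[...,0]>.3)&(Q[...,0]<.9)&(abs(Q[...,1])<.5)
    p=Q[sel];print(n,'rail h',len(p),np.nanmin(p,0),np.nanmax(p,0))
```

```text
top orange [455, 180, 7, 5, 24] min [ 0.518 -0.504  0.061] med [ 0.532 -0.49   0.07 ] max [ 0.538 -0.478  0.093]
top orange [180, 185, 9, 10, 57] min [0.501 0.615 0.007] med [0.52  0.631 0.015] max [0.541 0.649 0.028]
top orange [452, 185, 8, 7, 41] min [ 0.493 -0.496  0.054] med [ 0.506 -0.479  0.068] max [ 0.519 -0.465  0.079]
top orange [309, 195, 7, 3, 20] min [0.451 0.084 0.254] med [0.455 0.095 0.259] max [0.459 0.106 0.263]
top orange [181, 207, 7, 10, 57] min [0.41  0.617 0.003] med [0.428 0.629 0.015] max [0.449 0.645 0.024]
top orange [420, 237, 13, 9, 18] min [ 0.279 -0.378  0.036] med [ 0.302 -0.364  0.047] max [ 0.312 -0.331  0.054]
top orange [412, 247, 21, 13, 40] min [ 0.224 -0.379  0.036] med [ 0.234 -0.341  0.047] max [ 0.272 -0.294  0.058]
top yellow [264, 147, 28, 9, 153] min [0.615 0.173 0.201] med [0.631 0.236 0.218] max [0.647 0.273 0.232]
top red [214, 201, 14, 13, 142] min [0.404 0.416 0.178] med [0.427 0.441 0.187] max [0.451 0.465 0.199]
top rail h 815 [ 0.45125666 -0.32993976  0.2020102 ] [0.65778822 0.3882223  0.21798835]
scene orange [171, 56, 11, 5, 24]
[... 2039 characters left out ...]
min [-0.802 -0.714  0.095] med [-0.72  -0.679  0.133] max [-0.685 -0.666  0.142]
scene red [16, 101, 16, 13, 83] min [-0.781 -0.961  0.085] med [-0.689 -0.903  0.126] max [-0.66  -0.89   0.142]
scene red [395, 150, 12, 14, 137] min [0.41  0.416 0.159] med [0.441 0.437 0.187] max [0.456 0.466 0.195]
scene red [330, 212, 8, 6, 32] min [0.456 0.118 0.019] med [0.467 0.13  0.026] max [0.478 0.146 0.043]
scene red [314, 216, 8, 8, 38] min [0.452 0.051 0.02 ] med [0.459 0.062 0.027] max [0.471 0.079 0.051]
scene red [358, 220, 11, 8, 25] min [0.636 0.125 0.177] med [0.644 0.151 0.205] max [0.653 0.166 0.209]
scene rail h 1096 [ 0.45531416 -0.32690242  0.20200602] [0.66154489 0.39373441 0.21799833]
```

View pics/z_top.png

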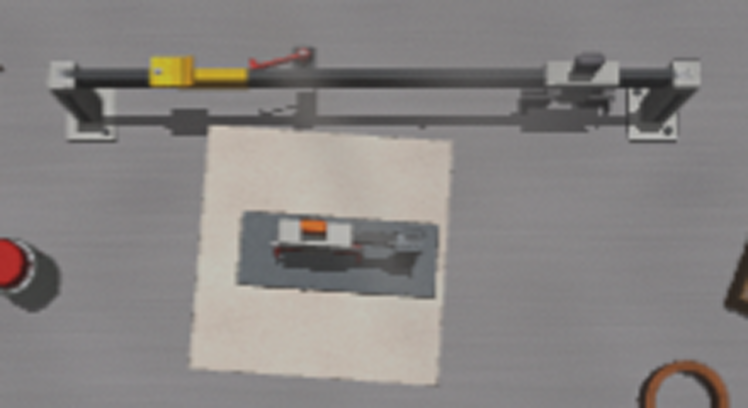

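View pics/z_scene.png

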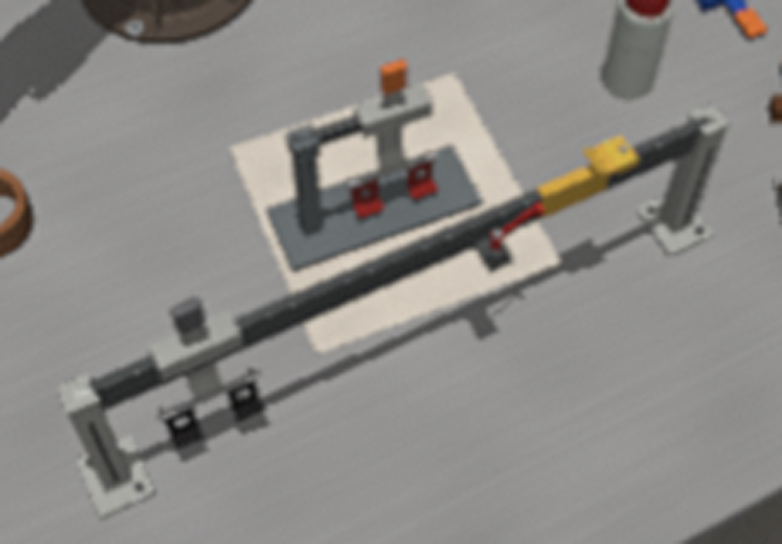

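Call:
send_rows(moves=[1,0,0,0.3,-0.14,1,0,0,0.3,-0.14,1,0.05,0.2,0.3,-0.14,1,0.1,0.3,0,0,1,0.1,0.3,0,0,1,0.1,0.3,0,0,1,0.1,0.3,0,0,1,0.1,0.3,0,0])

```text
clock: 1.25
tcp_pos: [0.3739, -0.2299, 0.3682]
tcp_rot: [[1.0, -0.017, 0.003], [-0.017, -1.0, 0.003], [0.003, -0.003, -1.0]]
wrist_force: [0.2, 0.1, 0.2]
width: 0.999
```

Run:
```python
from h import *
for n in ['top','scene']:
    c=camera(n);Q=pts(c)
    sel=(abs(Q[...,2]-.21)<.006)&(Q[...,0]>.6)&(Q[...,0]<.68)&(Q[...,1]>-.16)&(Q[...,1]<.08)
    p=Q[sel];k=np.polyfit(p[:,1],p[:,0],1);print(n,len(p),k,p[:,2].mean(),np.polyval(k,.013))
print(camera('wrist')['tool_from_camera'].round(4))
```

```text
top 206 [0.00926941 0.62830201] 0.20918225665929144 0.6284225152896159
scene 307 [0.01058972 0.63165074] 0.21011828236653649 0.631788405151038
[[-1.000e-04 -9.541e-01 -2.994e-01  8.060e-02]
 [ 1.000e+00 -0.000e+00 -3.000e-04  1.000e-04]
 [ 3.000e-04 -2.994e-01  9.541e-01 -1.903e-01]
 [ 0.000e+00  0.000e+00  0.000e+00  1.000e+00]]
```

Call:
send_rows(moves=[1,0.03,0.3,0,0,1,0.03,0.3,0,0,1,0.03,0.3,0,0,1,0.03,0.3,0,0,1,0.03,0.3,0,0,1,0.03,0.3,0,0,1,0,0,0,0])

```text
clock: 2.28
tcp_pos: [0.4111, 0.1316, 0.3684]
tcp_rot: [[1.0, -0.027, 0.005], [-0.027, -1.0, 0.002], [0.005, -0.002, -1.0]]
wrist_force: [0.1, -1.3, 0.2]
width: 0.998
```

Run:
```python
from h import *
s=get_state();c=camera('wrist');save(c,'w1');Q=pts(c,s)
print(s['tcp_pos'])
hsv=cv2.cvtColor(c['frame'],cv2.COLOR_RGB2HSV)
m=cv2.inRange(hsv,(5,150,100),(18,255,255));k,l,st,ce=cv2.connectedComponentsWithStats(m)
for i in range(1,k):
    if st[i,4]>=30:
        p=Q[l==i];print(st[i].tolist(),np.nanmin(p,0).round(4),np.nanmedian(p,0).round(4),np.nanmax(p,0).round(4))
```

```text
[0.41105926 0.13160086 0.36838989]
[80, 0, 12, 16, 112] [0.661  0.5038 0.0172] [0.6731 0.5245 0.0199] [0.686  0.5366 0.0332]
[60, 8, 16, 8, 35] [0.6634 0.5444 0.0176] [0.6699 0.5592 0.0191] [0.6776 0.5728 0.0211]
[30, 18, 41, 95, 1674] [0.5046 0.5557 0.0132] [0.5868 0.6    0.0272] [0.6591 0.6549 0.0322]
[337, 131, 28, 15, 317] [0.4531 0.0846 0.2287] [0.4605 0.0988 0.26  ] [0.4664 0.1117 0.262 ]
[54, 140, 16, 20, 251] [0.4151 0.4629 0.0134] [0.4362 0.632  0.018 ] [0.4528 0.6469 0.1894]
[535, 197, 48, 45, 568] [ 0.2293 -0.3804  0.0039] [ 0.2787 -0.332   0.0482] [ 0.3213 -0.2846  0.0513]
```

View pics/w1.png

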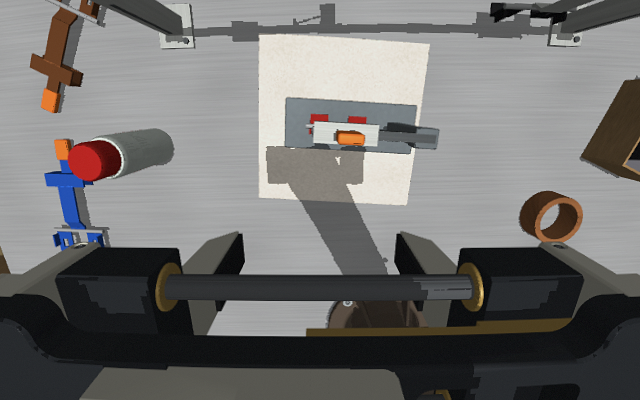

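Wrist view: orange grip at (350,137), carrier bridge below it, foot at (350,125) slightly yawed. Measure the yaw.

Run:
```python
from h import *
s=get_state()
for n in ['wrist','top','scene']:
    c=camera(n);Q=pts(c,s)
    for nm,a,b in [('bridge',.188,.200),('foot',.008,.017),('grip',.255,.266)]:
        sel=(Q[...,2]>a)&(Q[...,2]<b)&(abs(Q[...,0]-.46)<.08)&(abs(Q[...,1]-.05)<.17)
        if nm=='bridge': sel&=(Q[...,1]>.055)
        p=Q[sel]
        if len(p)<10: continue
        r=cv2.minAreaRect(p[:,:2].astype(np.float32)*1000);k=np.polyfit(p[:,1],p[:,0],1)
        print(n,nm,len(p),'ctr',np.round(r[0],1),'sz',np.round(r[1],1),round(r[2],1),'z',p[:,2].mean().round(4),'slope',np.degrees(np.arctan(k[0])).round(2))
```

```text
wrist bridge 1063 ctr [459.6  96.8] sz [84.6 26.2] 85.3 z 0.1942 slope 3.36
wrist foot 4065 ctr [458.1  74.3] sz [240.5  90.8] 85.2 z 0.0123 slope 2.69
wrist grip 313 ctr [459.6  97.9] sz [27.2 12.2] 84.9 z 0.2598 slope 4.84
top foot 222 ctr [462.5  51.8] sz [328.4 153.9] 88.7 z 0.0118 slope 0.95
scene bridge 139 ctr [457.4  97.9] sz [85.6 31.2] 84.1 z 0.1946 slope 4.21
scene foot 792 ctr [449.7  49.2] sz [129.1 302.5] 0.3 z 0.0128 slope 4.68
scene grip 26 ctr [459.2  99.3] sz [26.4 14.1] 86.3 z 0.2592 slope 1.91
```

Call:
send_rows(moves=[1,0.12,-0.08,0,-0.055,1,0.12,-0.08,0,0,1,0,0,-0.15,0,1,0,0,-0.15,0,1,0,0,0,0])

```text
clock: 3.1
tcp_pos: [0.4664, 0.0832, 0.3066]
tcp_rot: [[0.994, -0.107, 0.006], [-0.107, -0.994, -0.002], [0.006, 0.002, -1.0]]
wrist_force: [0.0, -0.9, -0.1]
width: 0.998
```

Call:
send_rows(moves=[1,-0.033,0.074,-0.1,0.022,1,0,0,0,0,1,0,0,-0.1,0,1,0,0,0,0])

```text
clock: 3.6
tcp_pos: [0.4651, 0.0949, 0.2712]
tcp_rot: [[0.996, -0.089, 0.011], [-0.089, -0.996, -0.002], [0.011, 0.001, -1.0]]
wrist_force: [-0.7, 0.2, -0.2]
width: 0.999
```

Run:
```python
from h import *
s=get_state();print(s['tcp_pos'],s['tcp_rot'])
c=camera('wrist');save(c,'w2');Q=pts(c,s)
for nm,a,b in [('bridge',.188,.200),('grip',.255,.266)]:
        sel=(Q[...,2]>a)&(Q[...,2]<b)&(abs(Q[...,0]-.46)<.03)&(abs(Q[...,1]-.1)<.06)
        p=Q[sel]
        if len(p)<10: continue
        r=cv2.minAreaRect(p[:,:2].astype(np.float32)*1000)
        print(nm,len(p),'ctr',np.round(r[0],1),'sz',np.round(r[1],1),round(r[2],1),'z',p[:,2].mean().round(4))
```

```text
[0.46506541 0.09494232 0.27118423] [[ 9.95972072e-01 -8.89401024e-02  1.13705794e-02]
 [-8.89252208e-02 -9.96036663e-01 -1.80873203e-03]
 [ 1.14863828e-02  7.90315299e-04 -9.99933717e-01]]
bridge 2082 ctr [458.9  89.9] sz [99.5 26.4] 85.2 z 0.1939
grip 575 ctr [460.   97.6] sz [27.4 11.9] 85.3 z 0.2596
```

View pics/w2.png

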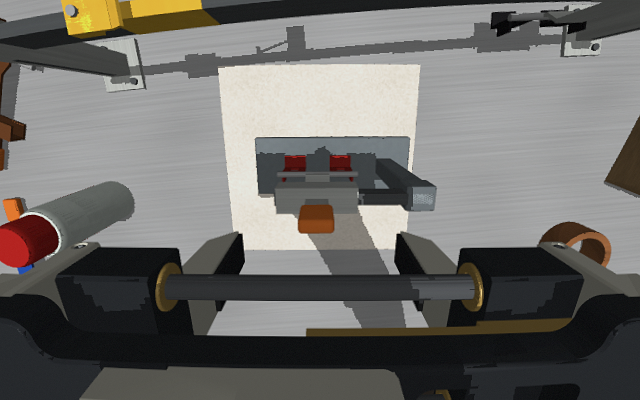

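The grip sits at (316,219), between the fingers. Yaw agrees.

Call:
send_rows(moves=[1,-0.03,0.015,-0.12,0,1,0,0,0,0,1,0,0,-0.1,0,1,0,0,0,0])

```text
clock: 4.15
tcp_pos: [0.4649, 0.0979, 0.2347]
tcp_rot: [[0.996, -0.091, 0.023], [-0.091, -0.996, 0.0], [0.023, -0.002, -1.0]]
wrist_force: [0.3, -0.6, 0.8]
width: 1.001
```

Run:
```python
from h import *
s=get_state();print({k:np.round(v,3).tolist() for k,v in s.items()})
```

```text
{'clock': 4.15, 'joints': [0.124, 0.186, -0.52, 1.85, 0.112, 1.111, -2.1], 'joint_vel': [0.003, -0.029, -0.002, -0.07, -0.006, 0.028, 0.009], 'joint_torque': [-0.172, -42.183, -2.865, -30.597, 0.163, -0.688, -0.136], 'tcp_pos': [0.465, 0.098, 0.235], 'tcp_rot': [[0.996, -0.091, 0.023], [-0.091, -0.996, 0.0], [0.023, -0.002, -1.0]], 'wrist_force': [0.252, -0.645, 0.832], 'wrist_torque': [-0.011, 0.065, -0.022], 'width': 1.001}
```

Call:
send_rows(moves=[1,-0.03,0,-0.035,0,1,0,0,0,0,1,-0.01,0,-0.03,0,1,0,0,0,0])

```text
clock: 4.65
tcp_pos: [0.4583, 0.0982, 0.2242]
tcp_rot: [[0.995, -0.092, 0.027], [-0.092, -0.996, 0.001], [0.027, -0.003, -1.0]]
wrist_force: [0.1, 0.3, 1.0]
width: 1.0
```

Call:
send_rows(moves=[0,0,0,0,0,0,0,0,0,0,0,0,0,0,0,0,0,0,0,0,0,0,0,0,0,0,0,0,0,0])

```text
clock: 5.4
tcp_pos: [0.4585, 0.0983, 0.2245]
tcp_rot: [[0.995, -0.092, 0.027], [-0.092, -0.996, 0.001], [0.027, -0.003, -1.0]]
wrist_force: [-0.1, 1.1, 0.2]
width: 0.398
```

Call:
send_rows(moves=[0,0,0,0,0,0,0,0,0,0,0,0,0,0,0,0,0,0,0,0])

```text
clock: 5.9
tcp_pos: [0.4585, 0.0982, 0.2245]
tcp_rot: [[0.995, -0.092, 0.027], [-0.092, -0.996, 0.001], [0.027, -0.003, -1.0]]
wrist_force: [0.1, 0.5, 0.7]
width: 0.29
```

Call:
send_rows(moves=[0,0,0,0.05,0,0,0,0,0,0])

```text
clock: 6.15
tcp_pos: [0.4579, 0.098, 0.2346]
tcp_rot: [[0.995, -0.092, 0.026], [-0.092, -0.996, 0.0], [0.026, -0.003, -1.0]]
wrist_force: [0.2, -0.8, -4.2]
width: 0.293
```

Call:
send_rows(moves=[0,0,0,0.05,0,0,0,0,0,0,0,0,0,0.06,0,0,0,0,0,0,0,0,0,0.04,0,0,0,0,0,0])

```text
clock: 6.9
tcp_pos: [0.4577, 0.098, 0.2667]
tcp_rot: [[0.995, -0.092, 0.026], [-0.092, -0.996, 0.0], [0.025, -0.003, -1.0]]
wrist_force: [0.3, -0.4, -3.7]
width: 0.293
```

Run:
```python
from h import *
s=get_state();print(s['joints'])
c=camera('wrist');save(c,'w3')
c=camera('scene');cv2.imwrite('pics/s3.png',cv2.resize(c['frame'][150:320,210:440,::-1],None,fx=3.4,fy=3.4,interpolation=cv2.INTER_CUBIC))
```

```text
[ 0.13310845  0.14593165 -0.52308195  1.81273963  0.08864765  1.17965718
 -2.0800123 ]
```

View pics/w3.png

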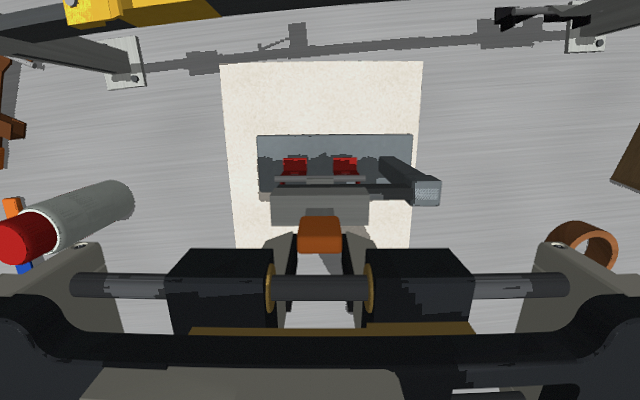

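View pics/s3.png

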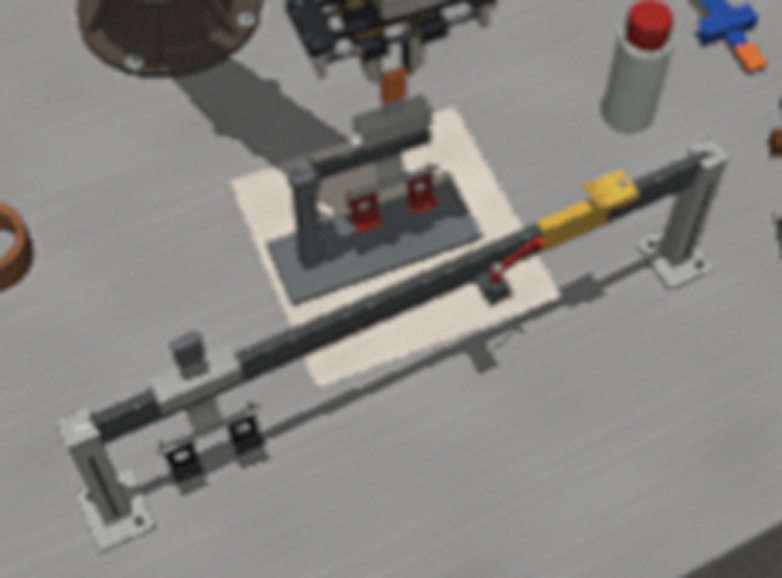

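Call:
send_rows(moves=[0,-0.08,0,0,0,0,0,0,0,0,0,0,0.12,0,0,0,0,0.12,0,0,0,0,0.12,0,0,0,0,0.12,0,0,0,0,0.06,0,0,0,0,0,0,0])

```text
clock: 8.0
tcp_pos: [0.4383, 0.207, 0.2652]
tcp_rot: [[0.995, -0.094, 0.023], [-0.094, -0.996, -0.002], [0.023, -0.0, -1.0]]
wrist_force: [-0.6, -0.2, -4.4]
width: 0.29
```

Call:
send_rows(moves=[0,0,0.1,0.06,0,0,0,0,0,0,0,0.12,0,0,0.03,0,0.12,0,0,0.03,0,0.12,0,0,0,0,0.06,0,0,0,0,0,0,0,0])

```text
clock: 8.88
tcp_pos: [0.5252, 0.2167, 0.2754]
tcp_rot: [[0.999, -0.037, 0.021], [-0.037, -0.999, -0.009], [0.022, 0.008, -1.0]]
wrist_force: [-1.1, 1.0, -3.0]
width: 0.286
```

Call:
send_rows(moves=[0,0.12,0,0,0.02,0,0.04,-0.1,0,0,0,0,-0.2,0,0,0,0,-0.2,0,0,0,0,-0.2,0,0,0,0,-0.1,0,0,0,0,0,0,0])

```text
clock: 9.75
tcp_pos: [0.55, 0.0526, 0.2754]
tcp_rot: [[1.0, -0.012, 0.018], [-0.011, -1.0, -0.01], [0.018, 0.009, -1.0]]
wrist_force: [-0.2, 0.8, -3.0]
width: 0.288
```

```bash
cat > m.py <<'E'
from h import *
import sys
s=get_state();print(s['tcp_pos'].round(4) if hasattr(s['tcp_pos'],'round') else s['tcp_pos'])
R=np.array(s['tcp_rot']);print('yaw',np.degrees(np.arctan2(-R[0,1],-R[1,1])).round(2),'zax',R[:,2].round(4))
c=camera('wrist');save(c,sys.argv[1]);Q=pts(c,s)
def rep(nm,p):
    if len(p)<20: print(nm,len(p));return
    r=cv2.minAreaRect(p[:,:2].astype(np.float32)*1000);k=np.polyfit(p[:,1],p[:,0],1)
    print(nm,len(p),'ctr',np.round(r[0],1),'sz',np.round(r[1],1),round(r[2],1),'z',np.median(p[:,2]).round(4),'slope',k.round(4),'x@0',round(k[1],4))
y=Q[...,1];x=Q[...,0];z=Q[...,2]
rep('rail',Q[(abs(z-.21)<.005)&(abs(x-.63)<.04)&(y>-.15)&(y<.1)])
hsv=cv2.cvtColor(c['frame'],cv2.COLOR_RGB2HSV)
ye=cv2.inRange(hsv,(20,150,60),(34,255,255))>0
rep('band',Q[ye&(abs(z-.21)<.006)]);rep('keeper',Q[ye&(z>.218)&(z<.24)])
rd=cv2.inRange(hsv,(0,150,60),(4,255,255))>0
p=Q[rd&(z>.18)&(z<.23)&(abs(x-.65)<.06)];print('catch',len(p),p.min(0) if len(p) else '',p.max(0) if len(p) else '')
og=cv2.inRange(hsv,(5,150,60),(18,255,255))>0
rep('grip',Q[og&(z>s['tcp_pos'][2]+.02)&(abs(y-s['tcp_pos'][1])<.05)])
w=(abs(z-(s['tcp_pos'][2]-.0305))<.005)&(abs(x-s['tcp_pos'][0])<.03)&(abs(y-s['tcp_pos'][1])<.06)
rep('bridge',Q[w])
E
python3 m.py w4
```

```text
[0.55   0.0526 0.2754]
yaw 0.66 zax [ 0.0177 -0.0097 -0.9998]
rail 4157 ctr [632. -25.] sz [250.   12.2] 89.4 z 0.2103 slope [0.0125 0.6324] x@0 0.6324
band 1119 ctr [635.3 230.3] sz [118.   12.4] 89.3 z 0.2106 slope [0.0087 0.6332] x@0 0.6332
keeper 1903 ctr [635.7 252.3] sz [49.9 31.4] 88.8 z 0.2237 slope [0.0097 0.6334] x@0 0.6334
catch 489 [0.64201651 0.1034827  0.19059818] [0.66532664 0.16700037 0.208589  ]
grip 1162 ctr [552.6  52.8] sz [11.6 26.7] 0.3 z 0.3104 slope [0.0019 0.5542] x@0 0.5542
bridge 2634 ctr [553.6  52.3] sz [79.5 26.7] 89.9 z 0.2453 slope [0.0047 0.5557] x@0 0.5557
```

View pics/w4.png

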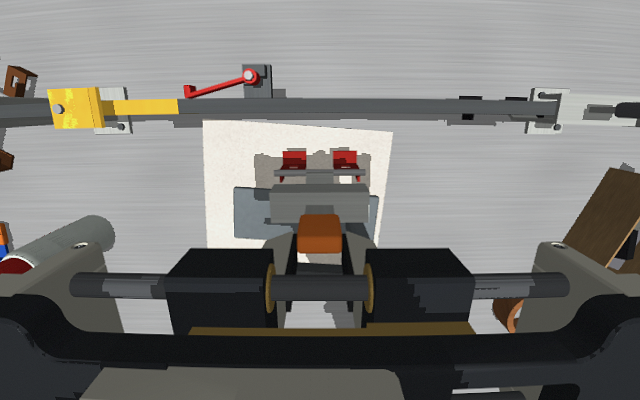

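Wrist view: rail along row 107, band at (140,106), catch at (220,82), carrier at (320,200). Rail x≈0.6325 at y≈0.01, bay≈(0.635,0.211).

Call:
send_rows(moves=[0,0.1,-0.08,0.01,-0.008,0,0.1,-0.08,0.01,0,0,0.04,0,0,0,0,0,0,0,0])

```text
clock: 10.3
tcp_pos: [0.5967, 0.0302, 0.28]
tcp_rot: [[1.0, -0.009, 0.017], [-0.009, -1.0, -0.005], [0.017, 0.005, -1.0]]
wrist_force: [-0.5, -0.0, -3.7]
width: 0.294
```

```bash
python3 m.py w5
```

```text
[0.5967 0.0302 0.28  ]
yaw 0.5 zax [ 0.0167 -0.0052 -0.9998]
rail 3700 ctr [632.7 -25. ] sz [249.9  12.8] 89.2 z 0.2104 slope [0.012  0.6331] x@0 0.6331
band 976 ctr [640.1 230. ] sz [118.   21.2] 88.1 z 0.2107 slope [0.0255 0.6305] x@0 0.6305
keeper 1591 ctr [636.  252.3] sz [49.4 31.7] 89.1 z 0.2237 slope [0.0137 0.6329] x@0 0.6329
catch 367 [0.64098518 0.10325267 0.18654996] [0.66346469 0.16971048 0.20875234]
grip 1158 ctr [603.4  13.1] sz [17.7 62.9] 13.8 z 0.315 slope [-0.013  0.601] x@0 0.601
bridge 2596 ctr [597.8  29.8] sz [79.6 26.7] 90.0 z 0.2498 slope [0.0019 0.6   ] x@0 0.6
```

View pics/w5.png

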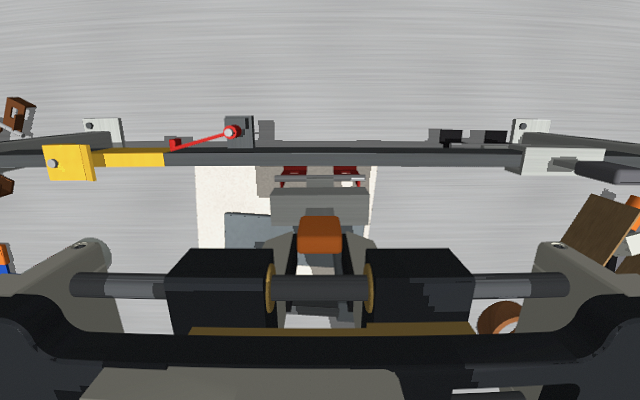

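```bash
python3 m.py w6|egrep '^\[|yaw|rail|bridge'; python3 m.py w6|egrep '^\[|yaw|rail|bridge'
```

```text
[0.5962 0.03   0.28  ]
yaw 0.49 zax [ 0.0162 -0.0055 -0.9999]
rail 3771 ctr [632.5 -25. ] sz [250.   12.5] 89.4 z 0.2103 slope [0.0093 0.6328] x@0 0.6328
bridge 2522 ctr [592.6  29.8] sz [79.7 26.9] 89.8 z 0.2498 slope [-0.0035  0.5952] x@0 0.5952
[0.5959 0.0297 0.28  ]
yaw 0.5 zax [ 0.0158 -0.0059 -0.9999]
rail 3704 ctr [632.8 -24.9] sz [249.8  13. ] 89.1 z 0.2104 slope [0.0127 0.6331] x@0 0.6331
bridge 2440 ctr [590.3  29.4] sz [26.5 79.5] 0.1 z 0.2499 slope [0.0031 0.5926] x@0 0.5926
```

Call:
send_rows(moves=[0,0,0,0,0,0,0,0,0,0,0,0,0,0,0,0,0,0,0,0])

```text
clock: 10.95
tcp_pos: [0.5948, 0.0301, 0.2804]
tcp_rot: [[1.0, -0.008, 0.016], [-0.008, -1.0, -0.006], [0.016, 0.006, -1.0]]
wrist_force: [-0.5, -0.3, -4.3]
width: 0.286
```

```bash
for i in 1 2 3 4; do python3 m.py w6|egrep '^\[|bridge'; done
```

```text
[0.5948 0.0301 0.2804]
bridge 2541 ctr [593.   29.7] sz [27.  79.6] 0.5 z 0.2502 slope [-0.0039  0.5954] x@0 0.5954
[0.5949 0.0301 0.2805]
bridge 2583 ctr [595.5  29.8] sz [26.8 79.5] 0.4 z 0.2502 slope [-0.0054  0.598 ] x@0 0.598
[0.595  0.03   0.2805]
bridge 2635 ctr [598.   29.7] sz [26.6 79.6] 0.2 z 0.2503 slope [-0.0063  0.6007] x@0 0.6007
[0.5952 0.03   0.2805]
bridge 2661 ctr [599.6  29.6] sz [79.6 26.9] 89.9 z 0.2504 slope [-2.00e-04  6.02e-01] x@0 0.602
```

Call:
send_rows(moves=[0,0,0,0,0,0,0,0,0,0,0,0,0,0,0,0,0,0,0,0,0,0,0,0,0,0,0,0,0,0,0,0,0,0,0])

```text
clock: 12.02
tcp_pos: [0.5952, 0.03, 0.2804]
tcp_rot: [[1.0, -0.008, 0.016], [-0.008, -1.0, -0.006], [0.016, 0.006, -1.0]]
wrist_force: [-0.8, 0.6, -4.8]
width: 0.287
```

```bash
cat > sw.py <<'E'
from h import *
for i in range(11):
    s=get_state();c=camera('wrist');Q=pts(c,s);x,y,z=Q[...,0],Q[...,1],Q[...,2];t=s['tcp_pos']
    p=Q[(abs(z-(t[2]-.0305))<.006)&(abs(x-t[0])<.03)&(abs(y-t[1])<.06)]
    r=cv2.minAreaRect(p[:,:2].astype(np.float32)*1000)
    print(round(s['clock'],2),round(t[0]*1000,1),np.round(r[0],1),round(r[2],1))
E
python3 sw.py
```

```text
12.03 595.2 [597.4  29.7] 0.2
12.07 595.3 [597.5  29.7] 0.0
12.12 595.3 [597.3  29.6] 89.8
12.18 595.3 [596.6  29.6] 0.0
12.22 595.2 [595.8  29.7] 0.6
12.28 595.2 [595.3  29.7] 89.9
12.32 595.1 [595.4  29.6] 89.8
12.38 595.1 [595.6  29.7] 0.2
12.43 595.2 [596.3  29.7] 89.6
12.47 595.2 [596.7  29.7] 0.3
12.53 595.2 [597.   29.7] 0.1
```

Call:
send_rows(moves=[0,0.015,-0.015,0,-0.005,0,0.025,-0.02,0,-0.005,0,0.03,-0.02,0,0,0,0.03,-0.02,0,0,0,0.03,-0.01,0,0,0,0.02,0,0,0,0,0.01,0,0,0,0,0,0,0,0])

```text
clock: 13.58
tcp_pos: [0.6299, 0.0114, 0.28]
tcp_rot: [[1.0, -0.02, 0.016], [-0.02, -1.0, -0.006], [0.016, 0.006, -1.0]]
wrist_force: [-1.0, -0.5, -3.5]
width: 0.288
```

```bash
python3 sw.py; python3 m.py w7
```

```text
13.57 629.9 [631.3  11.2] 89.9
13.62 629.8 [630.7  11.1] 89.5
13.68 629.7 [630.3  11.2] 0.2
13.72 629.7 [630.   11.1] 89.2
13.78 629.7 [630.2  11. ] 89.7
13.82 629.7 [630.8  10.9] 89.0
13.88 629.8 [631.2  11. ] 89.7
13.93 629.8 [631.4  10.7] 89.6
13.97 629.8 [631.4  10.7] 89.6
14.03 629.9 [631.2  10.9] 89.3
14.07 629.8 [630.9  10.7] 89.0
[0.6298 0.0112 0.2801]
yaw 1.17 zax [ 0.0163 -0.0066 -0.9998]
rail 2314 ctr [632.4 -25. ] sz [250.1  12.8] 89.3 z 0.2103 slope [0.0128 0.6334] x@0 0.6334
band 994 ctr [638.7 231.3] sz [120.3  20.1] 82.4 z 0.2106 slope [0.0689 0.6222] x@0 0.6222
keeper 1412 ctr [635.9 252.3] sz [48.9 32.9] 88.4 z 0.2236 slope [0.0071 0.6347] x@0 0.6347
catch 417 [0.64028228 0.10309162 0.18212604] [0.66394714 0.16763149 0.20932115]
grip 1144 ctr [631.9  11.2] sz [26.6 12. ] 89.3 z 0.3151 slope [0.0018 0.6337] x@0 0.6337
bridge 2589 ctr [630.6  10.9] sz [79.4 26.9] 89.7 z 0.2499 slope [0.011  0.6329] x@0 0.6329
```

View pics/w7.png

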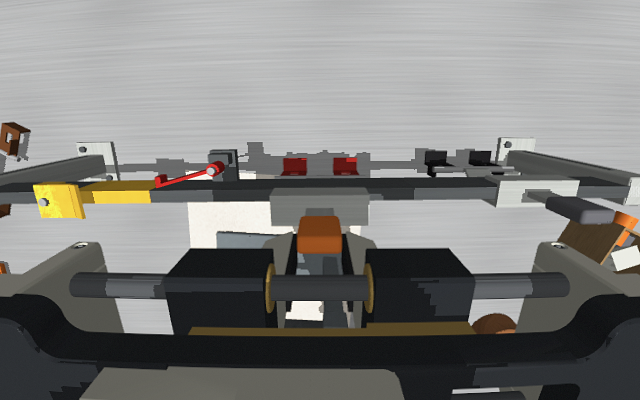

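Call:
send_rows(moves=[0,0.008,0,-0.03,0,0,0,0,0,0,0,0,0,0,0])

```text
clock: 14.55
tcp_pos: [0.6315, 0.0112, 0.2735]
tcp_rot: [[1.0, -0.02, 0.016], [-0.02, -1.0, -0.007], [0.016, 0.006, -1.0]]
wrist_force: [0.6, -0.4, -3.3]
width: 0.289
```

```bash
python3 sw.py; python3 m.py w8|egrep 'rail|bridge|grip|yaw'
```

```text
14.55 631.5 [632.6  10.8] 89.1
14.6 631.4 [632.   10.7] 89.4
14.65 631.4 [631.9  10.7] 89.5
14.7 631.4 [631.7  10.7] 89.6
14.75 631.5 [632.   10.8] 89.5
14.8 631.5 [632.5  10.7] 89.1
14.85 631.5 [632.8  10.8] 89.3
14.9 631.5 [633.1  10.8] 89.5
14.95 631.5 [633.1  10.8] 89.6
15.0 631.5 [633.   10.8] 89.6
15.05 631.5 [632.6  10.8] 89.1
yaw 1.17 zax [ 0.016  -0.0067 -0.9998]
rail 2376 ctr [632.3 -25. ] sz [249.9  12.8] 89.3 z 0.2104 slope [0.0109 0.6332] x@0 0.6332
grip 1153 ctr [636.8  -4.5] sz [15.7 59.1] 9.5 z 0.3086 slope [-0.0049  0.6354] x@0 0.6354
bridge 2589 ctr [632.1  10.8] sz [79.4 26.7] 89.4 z 0.2433 slope [0.009  0.6345] x@0 0.6345
```

Call:
send_rows(moves=[0,0,0,-0.03,0,0,0,0,0,0,0,0,0,-0.03,0,0,0,0,0,0])

```text
clock: 15.65
tcp_pos: [0.6312, 0.011, 0.2603]
tcp_rot: [[1.0, -0.02, 0.015], [-0.02, -1.0, -0.007], [0.015, 0.006, -1.0]]
wrist_force: [-1.4, 0.2, -3.9]
width: 0.291
```

```bash
python3 sw.py|tail -5; python3 m.py w9|egrep 'rail|bridge|grip|yaw'
```

```text
15.95 631.8 [632.9  10.9] 89.2
16.0 631.8 [632.6  10.9] 89.3
16.05 631.7 [632.5  10.7] 89.3
16.1 631.7 [632.6  10.8] 89.3
16.15 631.7 [632.7  10.9] 89.1
yaw 1.17 zax [ 0.0168 -0.0066 -0.9998]
rail 2904 ctr [635.6 -25. ] sz [250.   19.4] 89.3 z 0.2104 slope [0.0204 0.6346] x@0 0.6346
grip 1152 ctr [633.6  11.3] sz [26.5 12. ] 88.3 z 0.2961 slope [0.0035 0.6355] x@0 0.6355
bridge 2579 ctr [632.7  10.8] sz [79.5 26.4] 88.9 z 0.2309 slope [0.0135 0.6348] x@0 0.6348
```

View pics/w9.png

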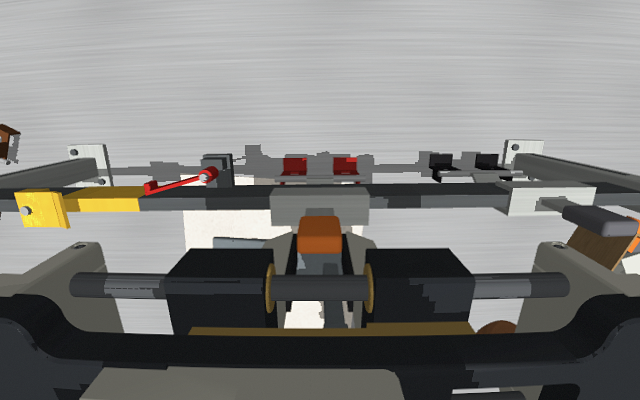

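The bridge at (320,205) lies over the rail, lips engaged without side force. Keep lowering.

Call:
send_rows(moves=[0,0,0,-0.025,0,0,0,0,0,0,0,0,0,-0.025,0,0,0,0,0,0,0,0,0,-0.015,0,0,0,0,0,0])

```text
clock: 17.0
tcp_pos: [0.6315, 0.0111, 0.2469]
tcp_rot: [[1.0, -0.021, 0.016], [-0.02, -1.0, -0.007], [0.016, 0.006, -1.0]]
wrist_force: [-0.5, -0.2, -3.3]
width: 0.29
```

```bash
python3 sw.py|tail -2; python3 m.py w10|egrep 'bridge|grip|yaw'
```

```text
17.45 631.7 [632.8  11.3] 89.1
17.5 631.7 [632.7  11.2] 89.2
yaw 1.17 zax [ 0.0167 -0.0066 -0.9998]
grip 1153 ctr [633.6  11.2] sz [26.7 11.8] 88.9 z 0.2822 slope [1.000e-04 6.355e-01] x@0 0.6355
bridge 2597 ctr [632.8  11. ] sz [119.7  26.6] 88.9 z 0.217 slope [0.0137 0.6348] x@0 0.6348
```

Call:
send_rows(moves=[0,0,0,-0.01,0,0,0,0,0,0])

```text
clock: 17.85
tcp_pos: [0.6317, 0.0112, 0.2451]
tcp_rot: [[1.0, -0.02, 0.017], [-0.02, -1.0, -0.007], [0.017, 0.006, -1.0]]
wrist_force: [-0.1, 0.1, -4.0]
width: 0.297
```

Call:
send_rows(moves=[0,0,0.05,0,0,0,0.001,0.08,0,0,0,0.001,0.08,0,0,0,0.001,0.08,0,0,0,0.001,0.05,0,0,0,0,0.02,0,0,0,0,0,0,0])

```text
clock: 18.73
tcp_pos: [0.632, 0.0908, 0.2452]
tcp_rot: [[1.0, -0.017, 0.017], [-0.017, -1.0, -0.005], [0.017, 0.005, -1.0]]
wrist_force: [-0.0, 0.6, -2.6]
width: 0.291
```

```bash
python3 sw.py|tail -2; python3 m.py w11
```

```text
19.18 632.1 [640.7  90. ] 89.0
19.23 632.1 [640.4  90.1] 88.8
[0.6321 0.0904 0.2452]
yaw 1.03 zax [ 0.0168 -0.0053 -0.9998]
rail 4128 ctr [631.8 -25. ] sz [250.   27.1] 89.5 z 0.2104 slope [0.0272 0.6345] x@0 0.6345
band 1297 ctr [639.8 231.4] sz [119.7  20.6] 86.3 z 0.2107 slope [0.0834 0.6194] x@0 0.6194
keeper 1999 ctr [635.7 252.5] sz [48.6 32.2] 89.4 z 0.2237 slope [0.0208 0.6314] x@0 0.6314
catch 602 [0.64200387 0.10341409 0.18860161] [0.66389304 0.16700461 0.20960516]
grip 1152 ctr [633.7  90.4] sz [26.6 12.5] 89.7 z 0.2802 slope [0.0101 0.635 ] x@0 0.635
bridge 3230 ctr [640.3  90.2] sz [120.   41.1] 88.8 z 0.2148 slope [0.0191 0.6338] x@0 0.6338
```

View pics/w11.png

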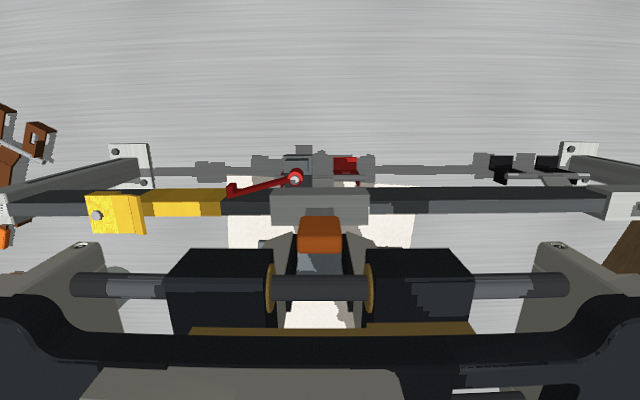

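Call:
send_rows(moves=[0,0.002,0.05,0,0,0,0.002,0.07,0,0,0,0.002,0.07,0,0,0,0,0.02,0,0,0,0,0,0,0])

```text
clock: 19.95
tcp_pos: [0.6331, 0.1337, 0.2456]
tcp_rot: [[1.0, -0.019, 0.016], [-0.018, -1.0, -0.009], [0.017, 0.009, -1.0]]
wrist_force: [0.0, -3.8, -2.0]
width: 0.288
```

Call:
send_rows(moves=[0,0.002,0.08,0,0,0,0.002,0.08,0,0,0,0.002,0.08,0,0,0,0,0.03,0,0,0,0,0,0,0])

```text
clock: 20.58
tcp_pos: [0.6346, 0.1875, 0.2458]
tcp_rot: [[1.0, -0.021, 0.016], [-0.021, -1.0, -0.012], [0.017, 0.012, -1.0]]
wrist_force: [-0.9, -3.7, -0.3]
width: 0.293
```

```bash
python3 m.py w12
```

```text
[0.6346 0.1875 0.2458]
yaw 1.22 zax [ 0.0163 -0.0124 -0.9998]
rail 3184 ctr [632.5  -1. ] sz [202.   12.8] 89.4 z 0.2102 slope [0.0109 0.6333] x@0 0.6333
band 135 ctr [645.3 249.3] sz [52.1 11.8] 64.2 z 0.2109 slope [0.4109 0.5427] x@0 0.5427
keeper 2190 ctr [635.9 252.2] sz [47.7 31.9] 89.4 z 0.2236 slope [0.0197 0.632 ] x@0 0.632
catch 678 [0.64563216 0.10419568 0.18996524] [0.66402312 0.16782014 0.20876433]
grip 1107 ctr [636.6 187.7] sz [26.6 11.4] 88.8 z 0.2808 slope [0.0141 0.6357] x@0 0.6357
bridge 2794 ctr [633.2 187.4] sz [119.6  29.4] 86.8 z 0.2154 slope [0.0155 0.6324] x@0 0.6324
```

View pics/w12.png

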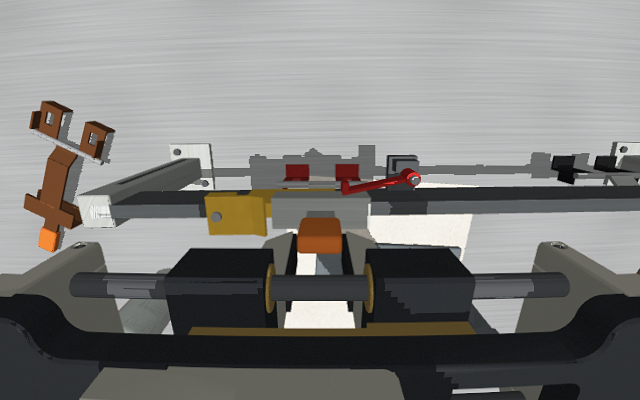

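The nose is at the keeper edge (270,212), with the catch pushed out (345,187). Push on.

Call:
send_rows(moves=[0,0.001,0.06,-0.003,0,0,0.001,0.05,0,0,0,0,0.02,0,0,0,0,0,0,0])

```text
clock: 21.12
tcp_pos: [0.636, 0.2123, 0.2456]
tcp_rot: [[1.0, -0.024, 0.018], [-0.024, -1.0, -0.013], [0.018, 0.012, -1.0]]
wrist_force: [0.2, -0.3, -3.8]
width: 0.292
```

```bash
python3 m.py w13
```

```text
[0.636  0.2123 0.2456]
yaw 1.4 zax [ 0.0176 -0.0127 -0.9998]
rail 2740 ctr [632.8  11.3] sz [177.4  12.9] 89.4 z 0.2103 slope [0.0113 0.6334] x@0 0.6334
band 54 ctr [649.2 268.1] sz [10.3 29.5] 24.6 z 0.2137 slope [-0.1187  0.6823] x@0 0.6823
keeper 2163 ctr [635.6 252.2] sz [46.6 32.1] 89.3 z 0.2236 slope [-0.0173  0.6415] x@0 0.6415
catch 744 [0.64055521 0.1042126  0.18856865] [0.66401846 0.16817498 0.20912606]
grip 1129 ctr [638.3 212.6] sz [26.4 11.7] 88.3 z 0.2806 slope [0.0101 0.638 ] x@0 0.638
bridge 2096 ctr [637.7 212.3] sz [120.   26.6] 88.7 z 0.2155 slope [0.1665 0.608 ] x@0 0.608
```

View pics/w13.png

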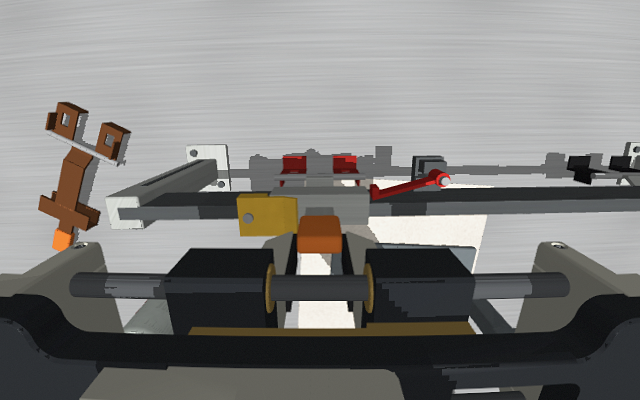

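Force fell to zero and the catch tip (375,193) sits behind the rear end of the bridge: clicked. Lower the last millimetre and release.

Call:
send_rows(moves=[0,-0.008,0,-0.006,0,0,0,0,0,0])

```text
clock: 21.42
tcp_pos: [0.6353, 0.2115, 0.2451]
tcp_rot: [[0.999, -0.026, 0.019], [-0.025, -1.0, -0.013], [0.02, 0.012, -1.0]]
wrist_force: [-0.8, 0.1, -3.6]
width: 0.289
```

Call:
send_rows(moves=[0,0,0,-0.006,0,0,0,0,0,0])

```text
clock: 21.68
tcp_pos: [0.636, 0.2113, 0.2449]
tcp_rot: [[0.999, -0.026, 0.021], [-0.026, -1.0, -0.012], [0.022, 0.012, -1.0]]
wrist_force: [0.2, 0.2, -1.2]
width: 0.291
```

Weight is now on the rail. Open slowly (partially) so the fingers leave evenly.

Call:
send_rows(moves=[0.4,0,0,0,0,0.5,0,0,0,0,0.6,0,0,0,0,0.7,0,0,0,0,0.7,0,0,0,0,0.7,0,0,0,0])

```text
clock: 22.42
tcp_pos: [0.6357, 0.2123, 0.2447]
tcp_rot: [[0.999, -0.025, 0.021], [-0.025, -1.0, -0.011], [0.021, 0.011, -1.0]]
wrist_force: [0.5, -0.5, -0.4]
width: 0.697
```

```bash
python3 m.py w14
```

```text
[0.6357 0.2123 0.2447]
yaw 1.44 zax [ 0.0211 -0.0111 -0.9997]
rail 2725 ctr [632.9  12.2] sz [175.6  13.4] 89.7 z 0.2103 slope [0.0114 0.6333] x@0 0.6333
band 50 ctr [648.6 268.6] sz [11.1 29.6] 27.0 z 0.213 slope [-0.0709  0.6698] x@0 0.6698
keeper 2179 ctr [635.7 252.4] sz [46.9 32. ] 89.3 z 0.2236 slope [0.0496 0.6246] x@0 0.6246
catch 747 [0.64052789 0.1040189  0.1890863 ] [0.66400691 0.16828447 0.20866368]
grip 1127 ctr [636.9 211.1] sz [27.1 11.6] 88.6 z 0.2795 slope [0.0227 0.634 ] x@0 0.634
bridge 2175 ctr [636.5 212.2] sz [120.2  27.3] 88.1 z 0.2142 slope [0.1516 0.6097] x@0 0.6097
```

View pics/w14.png

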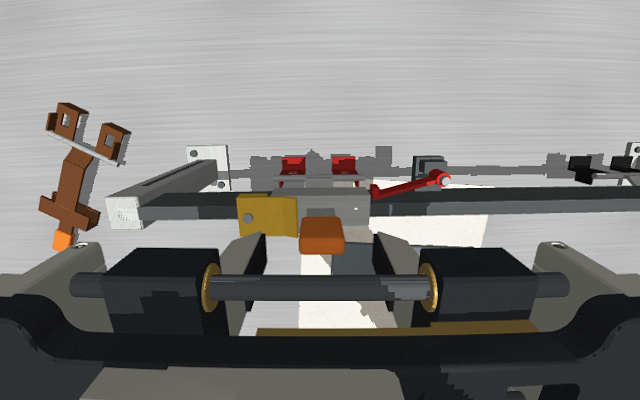

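Call:
send_rows(moves=[0.9,0,0,0.05,0,0.9,0,0,0.1,0,0.9,0,0,0.15,0,0.9,0,0,0.15,0,0.9,0,0,0.15,0,0.9,-0.1,0,0.15,0,0.9,-0.1,0,0,0,0.9,0,0,0,0])

```text
clock: 23.48
tcp_pos: [0.5944, 0.2125, 0.405]
tcp_rot: [[0.999, -0.025, 0.025], [-0.025, -1.0, -0.008], [0.025, 0.008, -1.0]]
wrist_force: [0.3, 0.2, 0.2]
width: 0.905
```

```bash
sed -i "s/z>s\['tcp_pos'\]\[2\]+.02)&(abs(y-s\['tcp_pos'\]\[1\])<.05)/z>.27)\&(abs(x-.636)<.03)\&(abs(y-.21)<.05)/; s/^w=.*/w=(abs(z-.214)<.004)\&(abs(x-.636)<.03)\&(y>.17)\&(y<.225)/" m.py; python3 m.py w15
python3 - <<'E'
from h import *
c=camera('scene');cv2.imwrite('pics/s15.png',cv2.resize(c['frame'][130:310,190:440,::-1],None,fx=3.2,fy=3.2,interpolation=cv2.INTER_CUBIC))
E
```

```text
[0.5944 0.2125 0.405 ]
yaw 1.43 zax [ 0.0247 -0.0085 -0.9997]
rail 1640 ctr [632.4 -25. ] sz [249.8  12.6] 89.3 z 0.2103 slope [0.0127 0.6329] x@0 0.6329
band 0
keeper 875 ctr [635.3 252.2] sz [46.2 32. ] 88.7 z 0.2237 slope [0.0143 0.6321] x@0 0.6321
catch 174 [0.64261127 0.10454039 0.19448231] [0.66352195 0.16749222 0.20944044]
grip 259 ctr [636.9 211.1] sz [25.  10.8] 88.8 z 0.2802 slope [0.0182 0.6333] x@0 0.6333
bridge 559 ctr [636.1 197.4] sz [53.9 26.1] 88.6 z 0.2144 slope [0.2569 0.5897] x@0 0.5897
```

View pics/w15.png

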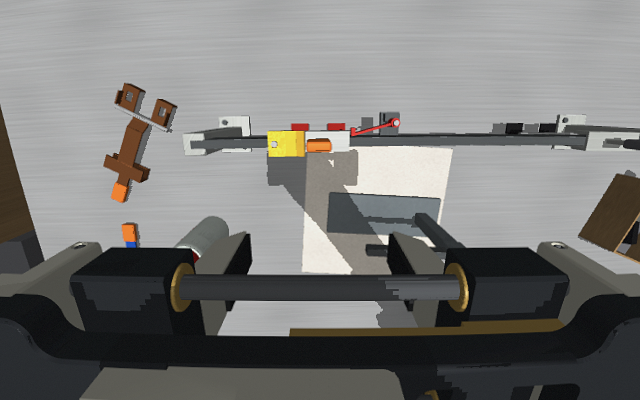

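View pics/s15.png

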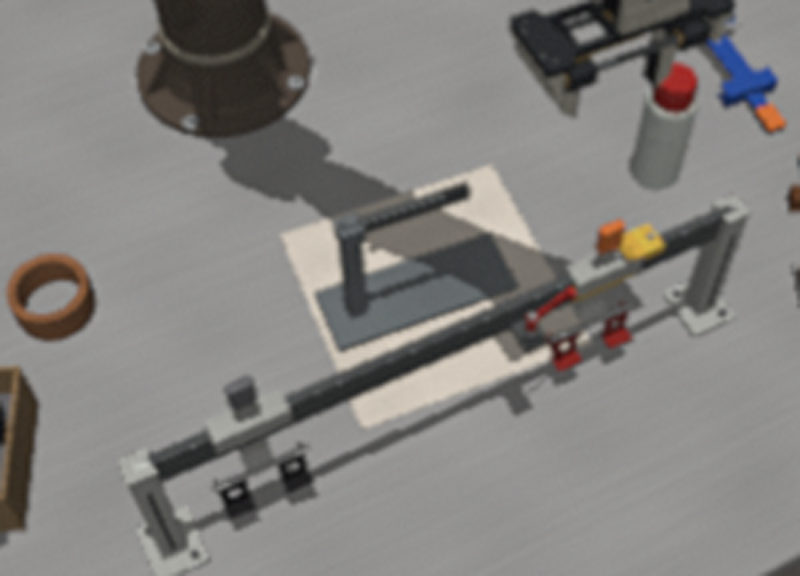

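Wrist view: grip at (318,145) beside the keeper, with the catch tip at (352,131) closed behind it. Scene view: the carrier hangs under the keeper, and the other objects are where they were. Handing in.

```bash
python3 -c "
from plant import sign_off;print(sign_off())"
```

```text
the job is handed in; nothing more can be done
None
```

The carrier is hanging in the yellow-marked parking place with the catch shut behind it, and the job is handed in. It took about 23.5 s of the 56 s allowed.

I lifted the carrier off the spray stand and carried it round to the -x side of the rail. I hooked it over the open stretch about 200 mm short of the bay, slid it in under the keeper until the catch clicked, then let go and backed away.

**Last checks:**
- **Position:** the grip is at y 0.211, and I measured the bay at y of about 0.211. Across the rail it is within about 1.5 mm of the rail's centre, and its height puts the seat on the rail top, within 1 mm.
- **Alignment:** carrier and rail agree in yaw to about 1°. I did not measure whether it hangs upright after release; it looked upright in the pictures.
- **Catch:** the sliding force was about 4 N and fell to zero at the end. The catch tip is back at its closed position, just behind the rear end of the bridge. I judged this from the pictures and the force, as I had no reading of the catch angle.
- **Other objects:** I saw no change in the other carrier, spray can, tape roll or clip box, and no sign of anything touching the red brackets. I did not re-measure these positions.

**Mishap:** on the way the carrier swung between the pads by about 5 mm at the bridge. I waited for it to calm down before hooking it on, and it hit nothing that I could see.

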